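Hold the sugar dispenser against its sprung pad for strapping

ROBOT

A 7-joint arm with a two-finger parallel gripper is mounted at the origin on the work surface. World frame = base frame: x ahead of the robot, y to its left, z up, the work surface at z = 0. Lengths are in m, angles in rad, forces in N, time in s.
With the tool pointing down it reaches from about 0.425 to 0.925 m from the base axis. Payload 6.8 kg.
Tool frame: the origin (TCP) lies at the very end of the fingers, on their centre line; the grasp point (between the pads) lies 19 mm behind it (r.grip_depth is the distance from the TCP to the grasp point, in m); z points along the fingers, y is the direction in which the jaws open and shut (so a half turn about z gives the same grasp; the last joint's range is limited). The gripper opens to 85 mm and grips with 20 to 120 N. Pads are 22 mm wide; open, the fingers measure 114 mm over their backs; the gripper's body (76 mm by 85 mm) begins 54 mm behind the grasp point. The pads swing forward as they close: fully open they stand 13 mm farther back than shut.
Start: joints at [1.104, 0.477, 0.022, 1.555, -0.011, 1.109, -0.083], TCP at [0.237, -0.632, 0.231] pointing down, gripper open.
Joint ranges: [-2.96, 2.96], [-0.34, 2.1], [-1.41, 1.46], [0.24, 2.44], [-1.37, 4.51], [0.17, 1.92], [-2.96, 2.96]. Speed limits (rad/s): [2.39, 2.39, 3.14, 3.14, 3.14, 3.14, 3.14].

INTERFACE

Orientations are given as a rotation vector (axis times angle).
In Python, from bench import status, eyes, workorder, spotter, r gives the robot as it stands.
- The arm moves only by the tool drive_tool, never from a script. Its argument "commands" is a list of rows, each an object of numbers: "rx", "ry", "rz": the turn, a rotation vector about the world's x, y, z normalised to -1 to 1, where 1 is 8 degrees; "tx", "ty", "tz": the shift along the world's x, y, z normalised to -1 to 1, where 1 is 20 mm; "grip": the closure, from -1 (fully open) to 1 (shut). A call has 1 to 10 rows; each row shifts and turns the commanded pose from where the row before left it; what a row does not reach is not made up. A row lasts 1/8 s, in which the tool goes at most 62.5 mm and 10.7 degrees, less where a joint would pass 70% of its speed; a pose out of reach is approached as far as the arm can. A call with a number of a shift or a turn outside -1 to 1 is refused whole. A call with a gripper value outside its range is refused whole. The fingers move at their own pace and stop on an object; "grip_force" is the grip in N (left out, the last holds). Time passes only in rows, so rows that do not move let the fingers close. It gives the time, the measured TCP pose, the force and the opening at its end, in the units of the state.
- status.get_obs(): the state, without advancing time (a new reading comes with each control period).
- eyes.grab_frame(name): name is "side" or "top" or "wrist"; returns a dict with "frame" (384x512x3 uint8, blue, green, red), "range_z" (384x512 float32, m along the optical axis (not along the pixel's ray), 0 where there is no reading), "fx", "fy", "cx", "cy" (pixels), "dist_coeffs" ([k1, k2, p1, p2, k3] as OpenCV has them; the pictures are not rectified), "T" (4x4, takes a point from camera to world coordinates); the wrist camera has in their place "T_tool_cam" (4x4, takes a point from camera to tool coordinates, whose origin is the TCP and whose axes are the flange's). Camera axes: x right, y down, z forward; pixel columns grow to the right and rows downward; lengths in m; the calibration is good to about 2 mm. A picture is of the moment at which its call begins: read the wrist's pose just before it.
- workorder.hand_in(): hands the job in, once; it reports no verdict.
Trained networks look in the newest picture that a camera, given by its name, has taken for a name from the list of things; names that differ only in an ending like _2 or _b are one class to them, and where a whole thing is asked for, a point or a joint stands for the part that bears it (a point fixed in the world has none). Each returns a list of dicts, best first, with "confidence" (0 to 1); they miss things now and then, are a little off and sometimes report something else, mostly with a low value. They report only what shows in the picture. A call takes as long as a camera call. They do not tell look-alikes from the thing itself.
- spotter.boxes_of(camera, target): "position" ([column, row] as shares, 0 to 1, of the picture: columns of its width, rows of its height, amid what is visible of it).
- spotter.masks_of(camera, target): "mask" (384x512 bool, what is visible of it) and "position" ([column, row] as shares, 0 to 1, of the picture: columns of its width, rows of its height, amid what is visible of it).
The state is a dict: "clock": time; "joints": joint angles; "qvel": joint speeds; "tau": joint torques, N m; "tcp_pos": TCP position; "orientation": TCP orientation; "contact_force": force on the tool from outside, world axes, zero at the start; "moment": the same for the moment, N m; "grip_width": finger opening in m.
Only numpy, scipy, OpenCV 4.12 (cv2) and the standard library are available. Lean on these libraries where they do the work, as an engineer would, in place of code of your own. Each camera call takes 0.05 s, during which the arm holds its last target.

TASK

Take the sugar dispenser (the glass jar with the spout, not the plain jar), keep it upright, and set it standing on the wooden step, clear of the cork pad, with its spout pointing away from the pad. Then slide it back against the middle of the pad and press with a steady push of about 7 N, which sinks the sprung pad about half-way, so that I can screw the strap round it. Finish while still holding it there, standing on the step under that push; do not let go, never push hard, and leave everything else where it is.

Things in the scene. Friction and masses are not known exactly. Their poses are not given: they have to be found in the camera images.
- dispenser_mid (a point): Sugar dispenser, loose, 0.2 to 0.45 kg, upright: glass jar 58 mm in diameter with steel foot and lid, straight sides up to 68 mm, dome and lever above, 88 mm high in all. This point is on its axis, 42 mm above its underside. z is up; the 11 mm thick spout points along -x. Best gripped across its y axis at this height; gripped high or pressed down hard it tips between the fingers when slid.
- spout_tip (a point): Tip of the dispenser's spout, 49 mm from the jar's axis towards the jar's -x, 84 mm above its underside.
- holder: Fixed wooden step 200 mm (x) by 180 mm (y), 30 mm high; origin under its centre on the work surface. Near its +x end stands a steel upright 100 mm wide, front face at x = 70 mm, top 105 mm above the work surface, with two strap ears reaching 20 mm forward at y = +/-52 mm. The sprung pad is in front of it. Push the jar along the holder's +x; at the end the axes of jar and holder are parallel.
- step_top (a point): Centre of the step's flat top, 30 mm above the work surface. Axes as the holder's.
- pad_face (a point): Centre of the front face of the cork pad, 42 mm above the step's top; the pad is 60 mm wide (y), 50 mm high, 12 mm thick and faces the holder's -x; this point moves with it. At rest it is 30 mm from the step's centre towards +x. Axes as the holder's.
- pad (a joint): How far the sprung pad is pushed in along the holder's +x: 0 at rest, 0.024 m fully in. It resists with 2 N at first and 0.4 N more per mm: 6.8 N half-way (0.012 m), 11.6 N fully in, then a hard stop. The jar's friction on the step (1 to 4 N) adds to this in what the hand feels.
- plain_jar: Bystander: glass jar of the same 58 mm diameter with a small knob on its lid and no spout, 82 mm high; origin at the centre of its underside.
- cups: Bystander: two stacked espresso cups, 60 mm in diameter, 82 mm high; origin at the centre of the underside.
There are look-alikes about, which are no part of the job. What is shaped like the part that bears dispenser_mid but green is not meant.

How it is judged:
By the outcome, as a careful person would: the job done as asked, in the order asked, and still so for the second after the job is handed in, while the arm keeps its last pose, push and grip.
It also fails if it takes over 45 s, if anything falls off the work surface, if the arm or the gripper's body presses on something with over 40 N, if the wrist force passes 120 N, or if a joint passes its speed limit or range.

## Working session

There is one attempt and no reset: what is moved stays moved. The work goes in short steps, Python scripts to look and compute and a tool call to move; the robot and the scene stay as the last step left them, time stands still between calls to the robot, and variables do not carry over. Pictures are saved under pics/ and viewed, and the job is handed in when it is done.

Besides the shell and the picture viewer there is one more tool, called after "Call:" as name([rows], argument=value, ...), one row to a line, values as JSON. drive_tool: Moves the arm, as the interface text tells. Scaled input: -1 to 1 covers 20 mm each way for a shift and 8 degrees each way for a turn. Its arguments: {"type":"object","properties":{"commands":{"type":"array","items":{"type":"object","properties":{"rx":{"type":"number"},"ry":{"type":"number"},"rz":{"type":"number"},"tx":{"type":"number"},"ty":{"type":"number"},"tz":{"type":"number"},"grip":{"type":"number"}}}},"grip_force":{"type":"number"}},"required":["commands"]}

```bash
ls; mkdir -p pics
python3 - <<'E'
from bench import status, eyes, workorder, spotter, r
import cv2,numpy as np
print(status.get_obs())
for n in ("side","top","wrist"):
    f=eyes.grab_frame(n)
    cv2.imwrite(f"pics/{n}0.png",f["frame"])
    np.savez(f"{n}0.npz",**{k:np.array(v) for k,v in f.items()})
    print(n,f["fx"],f["cx"],f["dist_coeffs"]); print(f.get("T",f.get("T_tool_cam")))
    for t in ("dispenser_mid","holder","plain_jar","cups","spout_tip","pad_face","step_top"):
        try: print(t,[(np.round(d["position"],3).tolist(),round(d["confidence"],2)) for d in spotter.boxes_of(n,t)])
        except Exception as e: print(t,e)
E
```

```text
pics
{'clock': 0.0, 'joints': array([ 1.10391642,  0.47778414,  0.02233148,  1.55644167, -0.01148449,
        1.10931417, -0.08309038]), 'qvel': array([-2.31621520e-03,  5.31555347e-04, -3.20039930e-04,  4.97882911e-04,
        1.24685864e-03,  1.13133409e-03, -3.21592339e-05]), 'tau': array([-5.14297535e-04, -5.96445680e+01,  1.60787936e+00, -2.81189203e+01,
        1.26033212e-02,  9.27667221e-03, -2.54872288e-05]), 'tcp_pos': array([ 0.23679325, -0.63147135,  0.2303404 ]), 'orientation': array([-3.08943557e+00, -5.60308959e-01,  7.31795534e-04]), 'contact_force': array([ 0.03355718,  0.02230341, -0.0405449 ]), 'moment': array([-0.00406363,  0.05975187, -0.0504102 ]), 'grip_width': 0.08545561809940636}
side 386.42098680693897 261.15543402180674 [0.04177537 0.         0.         0.         0.        ]
[[-0.85003749 -0.27858234  0.44702142  0.13123036]
 [-0.52620618  0.4867002  -0.69730192  0.50751188]
 [-0.02330941 -0.82795821 -0.56030517  0.52469105]
 [ 0.          0.          0.          1.        ]]
dispenser_mid [([0.616, 0.433], 0.89), ([0.691, 0.468], 0.74), ([0.663, 0.389], 0
[... 632 characters left out ...]
plain_jar [([0.598, 0.393], 0.58), ([0.656, 0.529], 0.22)]
cups [([0.517, 0.564], 0.65)]
spout_tip [([0.658, 0.524], 0.87), ([0.648, 0.622], 0.65), ([0.731, 0.534], 0.64), ([0.297, 0.438], 0.36)]
pad_face []
step_top [([0.296, 0.433], 0.75)]
wrist 295.0409659629407 259.27625367813107 [-0.07478249  0.          0.          0.          0.        ]
[[ 1.04973456e-03 -9.56250289e-01 -2.92547916e-01  7.48961971e-02]
 [ 9.99999444e-01  1.03417031e-03  2.07857641e-04 -1.16132481e-03]
 [ 1.03780440e-04 -2.92547971e-01  9.56250842e-01 -1.42471400e-01]
 [ 0.00000000e+00  0.00000000e+00  0.00000000e+00  1.00000000e+00]]
dispenser_mid []
holder []
plain_jar []
cups []
spout_tip []
pad_face []
step_top []
```

View pics/side0.png

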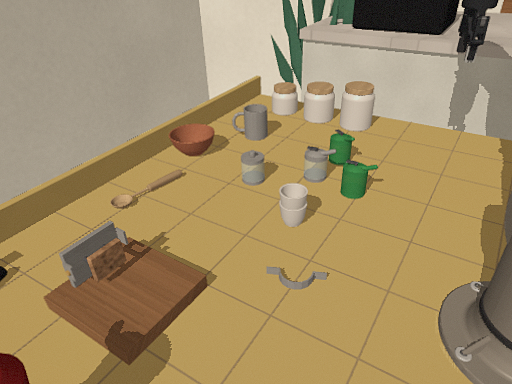

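View pics/top0.png

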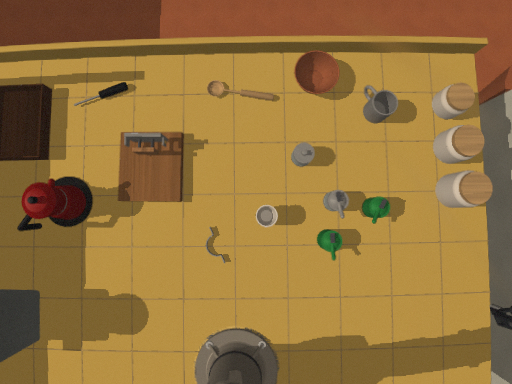

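Run:
```python
import cv2,numpy as np
a=cv2.imread("pics/top0.png")[120:280,220:440]
cv2.imwrite("pics/topcrop.png",cv2.resize(a,None,fx=3.5,fy=3.5,interpolation=cv2.INTER_CUBIC))
a=cv2.imread("pics/side0.png")[90:260,230:400]
cv2.imwrite("pics/sidecrop.png",cv2.resize(a,None,fx=3.5,fy=3.5,interpolation=cv2.INTER_CUBIC))
```

```text
(no output)
```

View pics/topcrop.png

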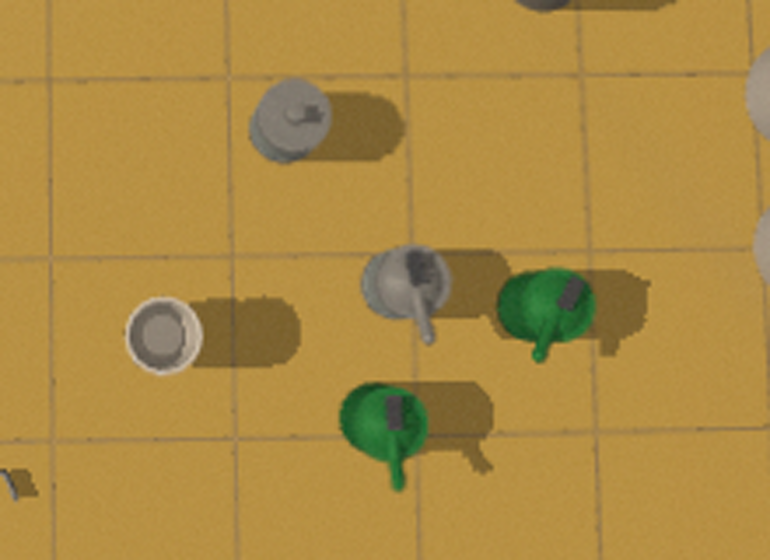

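View pics/sidecrop.png

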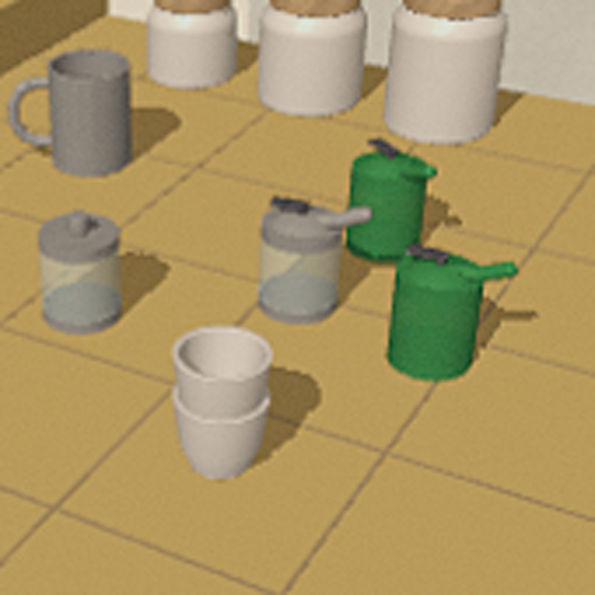

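The grey dispenser stands near (336,200) in the top view, with its spout pointing down the image (towards the robot). The plain jar is at (303,155), and the green look-alikes are at (375,208) and (330,240). The holder is at (151,167) with its pad at the top, +x. Next I'll measure these positions.

```bash
cat > h.py <<'E'
import numpy as np,cv2
def cloud(f,T=None):
    z=f["range_z"].astype(float);H,W=z.shape
    K=np.array([[f["fx"],0,f["cx"]],[0,f["fy"],f["cy"]],[0,0,1]],float)
    u,v=np.meshgrid(np.arange(W),np.arange(H))
    p=cv2.undistortPoints(np.stack([u,v],-1).reshape(-1,1,2).astype(float),K,np.array(f["dist_coeffs"],float)).reshape(H,W,2)
    P=np.dstack([p[...,0]*z,p[...,1]*z,z]); T=np.array(f["T"] if T is None else T)
    P=P@T[:3,:3].T+T[:3,3]; P[z<=0]=np.nan
    return P
def circ(xy,r=None):
    from scipy.optimize import least_squares
    x0=np.r_[np.median(xy,0)]
    if r: return least_squares(lambda c:np.hypot(*(xy-c).T)-r,x0,loss="soft_l1",f_scale=.002).x
E
python3 - <<'E'
import numpy as np,cv2
from h import *
C={}
for n in ("top","side"):
    f=np.load(n+"0.npz"); C[n]=(cloud(f),f["frame"])
def reg(n,cx,cy,rad,zl,zh):
    P=C[n][0].reshape(-1,3);c=C[n][1].reshape(-1,3)
    m=(np.hypot(P[:,0]-cx,P[:,1]-cy)<rad)&(P[:,2]>zl)&(P[:,2]<zh)
    return P[m],c[m]
P=C["top"][0]
for name,(u,v) in dict(disp=(334,199),plain=(303,155),g1=(375,208),g2=(330,240),cups=(266,216),holder=(151,180),tbl=(230,180)).items():
    print(name,P[v,u].round(3))
for n in C:
    P=C[n][0]
    for name,(u,v) in dict(disp=(334,199),plain=(303,155),g1=(375,208),g2=(330,240),cups=(266,216)).items():
        q=C["top"][0][v,u]
        p,_=reg(n,q[0],q[1],.06,.01,.065)
        q2,_=reg(n,q[0],q[1],.06,.07,.12)
        print(n,name,len(p), p[:,:2].min(0).round(3),p[:,:2].max(0).round(3), q2[:,2].max().round(3) if len(q2) else None, circ(p[:,:2],.029).round(4))
# spout
for n in C:
    p,_=reg(n,*C["top"][0][199,334][:2],.075,.066,.12)
    for a in p[np.argsort(p[:,0])][:12]: print(n,a.round(3))
E
```

```text
disp [ 0.477 -0.273  0.072]
plain [ 0.598 -0.193  0.07 ]
g1 [ 0.451 -0.384  0.074]
g2 [ 0.367 -0.26   0.071]
cups [ 0.433 -0.09   0.033]
holder [0.539 0.235 0.03 ]
tbl [0.538 0.012 0.002]
top disp 96 [ 0.447 -0.309] [ 0.501 -0.256] 0.088 [ 0.4743 -0.2857]
top plain 115 [ 0.577 -0.221] [ 0.632 -0.166] 0.084 [ 0.606  -0.1952]
top g1 142 [ 0.425 -0.426] [ 0.483 -0.368] 0.087 [ 0.454  -0.3979]
top g2 99 [ 0.34  -0.291] [ 0.393 -0.236] 0.087 [ 0.3644 -0.2649]
top cups 244 [ 0.412 -0.114] [ 0.458 -0.068] 0.085 [ 0.4453 -0.0698]
side disp 447 [ 0.444 -0.315] [ 0.502 -0.254] 0.085 [ 0.474  -0.2859]
side plain 461 [ 0.575 -0.224] [ 0.63  -0.164] 0.081 [ 0.6053 -0.1961]
side g1 366 [ 0.424 -0.406] [ 0.48  -0.366] 0.087 [ 0.4542 -0.3989]
side g2 507 [ 0.336 -0.29 ] [ 0.391 -0.233] 0.086 [ 0.3647 -0.2651]
side cups 603 [ 0.404 -0.117] [ 0.462 -0.06 ] 0.082 [ 0.4357 -0.092 ]
top [ 0.425 -0.291  0.084]
top [ 0.428 -0.293  0.087]
top [ 0.428 -0.29   0.088]
top [ 0.428 -0.288  0.086]
top [ 0.431 -0.291  0.082]
top [ 0.431 -0.292  0.088]
top [ 0.431 -0.288  0.083]
top [ 0.433 -0.293  0.088]
top [ 0.433 -0.29   0.085]
top [ 0.433 -0.289  0.082]
top [ 0.436 -0.294  0.083]
top [ 0.436 -0.291  0.085]
side [ 0.425 -0.293  0.082]
side [ 0.426 -0.289  0.078]
side [ 0.427 -0.29   0.08 ]
side [ 0.428 -0.291  0.082]
side [ 0.428 -0.291  0.085]
side [ 0.428 -0.286  0.081]
side [ 0.428 -0.288  0.077]
side [ 0.429 -0.29   0.082]
side [ 0.43  -0.29   0.084]
side [ 0.43  -0.287  0.078]
side [ 0.431 -0.289  0.079]
side [ 0.432 -0.289  0.082]
```

Run:
```python
import numpy as np,cv2
from h import *
from scipy.spatial.transform import Rotation as R
for n in ("top","side"):
    f=np.load(n+"0.npz");P=cloud(f)
    x,y,z=P[...,0],P[...,1],P[...,2]
    a=(abs(x-.55)<.16)&(abs(y-.24)<.16)
    m=a&(z>.022)&(z<.037); m=cv2.morphologyEx(m.astype(np.uint8),cv2.MORPH_OPEN,np.ones((3,3)))>0
    m=cv2.connectedComponentsWithStats(m.astype(np.uint8))
    k=1+np.argmax(m[2][1:,4]); m=m[1]==k
    print(n,"step",P[m].mean(0).round(3),np.median(z[m]).round(4),cv2.minAreaRect((P[m][:,:2]*1000).astype(np.float32)))
    print(cv2.boxPoints(cv2.minAreaRect((P[m][:,:2]*1000).astype(np.float32))).round(1).tolist())
    up=a&(z>.045)
    print("up rect",cv2.minAreaRect((P[up][:,:2]*1000).astype(np.float32)), z[up].max())
    t=a&(z>.098); 
    if t.sum(): print("uptop",t.sum(),P[t].mean(0),cv2.minAreaRect((P[t][:,:2]*1000).astype(np.float32)))
    pm=a&(z>.085)&(z<.1); print("padtop?",pm.sum(), cv2.minAreaRect((P[pm][:,:2]*1000).astype(np.float32)))
f=np.load("side0.npz");a=f["frame"][200:370,40:220]; cv2.imwrite("pics/hold.png",cv2.resize(a,None,fx=3.5,fy=3.5,interpolation=cv2.INTER_CUBIC))
f=np.load("top0.npz");a=f["frame"][120:210,105:195]; cv2.imwrite("pics/holdt.png",cv2.resize(a,None,fx=6,fy=6,interpolation=cv2.INTER_CUBIC))
```

```text
top step [0.564 0.236 0.029] 0.0292 ((580.171142578125, 241.50250244140625), (181.8651885986328, 197.19778442382812), 89.13270568847656)
[[480.20001220703125, 152.10000610351562], [677.4000244140625, 149.10000610351562], [680.0999755859375, 330.8999938964844], [483.0, 333.8999938964844]]
up rect ((633.4419555664062, 239.2435302734375), (111.24797821044922, 50.566654205322266), 88.80272674560547) 0.10782129050527345
uptop 166 [0.65158021 0.23713214 0.10365865] ((635.4759521484375, 238.36781311035156), (100.53427124023438, 46.4630241394043), 88.80272674560547)
padtop? 171 ((631.6134643554688, 238.4025115966797), (45.555824279785156, 110.93494415283203), 2.325103282928467)
side step [0.562 0.253 0.029] 0.0287 ((580.733154296875, 239.94664001464844), (180.9630889892578, 203.70846557617188), 88.69705963134766)
[[476.79998779296875, 151.8000030517578], [680.5, 147.1999969482422], [684.5999755859375, 328.1000061035156], [481.0, 332.70001220703125]]
up rect ((635.0398559570312, 240.30271911621094), (112.42308044433594, 53.46796798706055), 89.98619079589844) 0.10609311420542117
uptop 378 [0.65395287 0.24196819 0.10247315] ((655.236572265625, 237.9158477783203), (100.2520523071289, 13.663189888000488), 89.43972778320312)
padtop? 875 ((632.9156494140625, 240.11256408691406), (109.14923095703125, 48.54136276245117), 84.74761962890625)
```

View pics/hold.png

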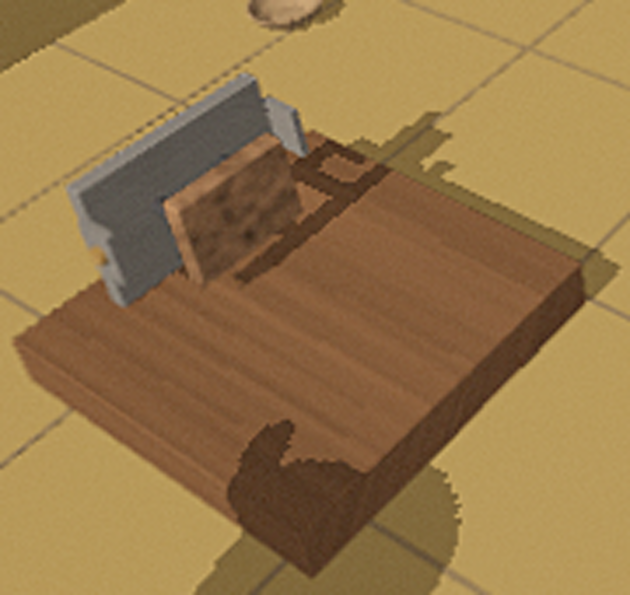

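View pics/holdt.png

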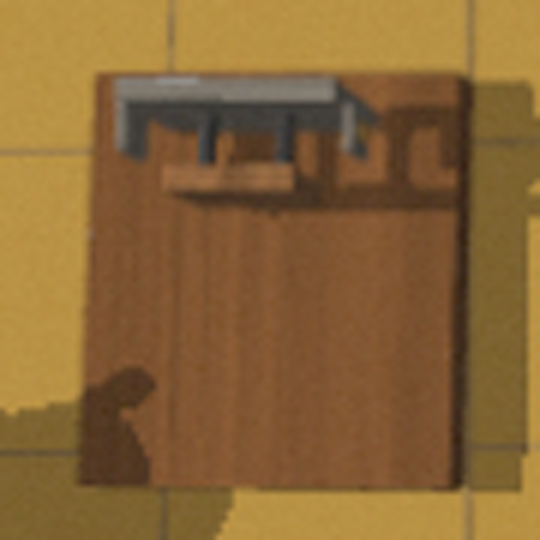

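Run:
```python
import numpy as np,cv2
from h import *
f=np.load("side0.npz");P=cloud(f);x,y,z=P[...,0],P[...,1],P[...,2]
p=P[(x>.595)&(x<.625)&(z>.05)&(z<.09)&(abs(y-.24)<.035)]
k=np.polyfit(p[:,1]-.24,p[:,0],1); 
for _ in range(3):
    e=p[:,0]-np.polyval(k,p[:,1]-.24); p=p[abs(e)<.004]; k=np.polyfit(p[:,1]-.24,p[:,0],1)
print("pad face",k,len(p),p[:,1].min(),p[:,1].max(), "yaw deg",-np.degrees(np.arctan(k[0])))
p=P[(x>.56)&(x<.625)&(z>.06)&(z<.09)&(abs(y-.24)<.05)]; print(p.min(0),p.max(0))
for n in ("top","side"):
    f=np.load(n+"0.npz");P=cloud(f).reshape(-1,3);c=np.array([.4742,-.2858])
    d=P[:,:2]-c; r=np.hypot(*d.T); m=(r>.031)&(r<.054)&(P[:,2]>.07)&(P[:,0]<.46)
    q=d[m]; print(n,m.sum(),"jar yaw",np.degrees(np.arctan2(-q[:,1],-q[:,0])).mean(), np.degrees(np.arctan2(*(-np.polyfit(q[:,0],q[:,1],1)[:1]).tolist(),-1)), np.polyfit(q[:,0],q[:,1],1))
```

```text
pad face [0.05077729 0.61121082] 657 0.2087733089721004 0.26940511209699514 yaw deg -2.906827706537831
[0.60852173 0.20877331 0.06001556] [0.62180407 0.26940511 0.08995129]
top 23 jar yaw 7.064122928353965 175.90661149218312 [-0.07156491 -0.00752124]
side 35 jar yaw 3.6240548192373154 -167.741024412443 [0.21728533 0.00600787]
```

Call:
drive_tool([
  {"tx":0.66,"ty":0.96,"tz":-0.1,"rz":-0.2,"grip":-1},
  {"tx":0.66,"ty":0.96,"tz":-0.1,"rz":-0.2,"grip":-1},
  {"tx":0.66,"ty":0.96,"tz":-0.1,"rz":-0.2,"grip":-1},
  {"tx":0.66,"ty":0.96,"tz":-0.1,"rz":-0.2,"grip":-1},
  {"tx":0.66,"ty":0.96,"tz":-0.1,"rz":-0.2,"grip":-1},
  {"tx":0.66,"ty":0.96,"tz":-0.1,"rz":-0.2,"grip":-1},
  {"tx":0.66,"ty":0.96,"tz":-0.1,"rz":-0.2,"grip":-1},
  {"tx":0.66,"ty":0.96,"tz":-0.1,"rz":-0.2,"grip":-1},
  {"grip":-1},
])

```text
validation failed for argument at $.co...
```

Call:
drive_tool([
  {"tx":0.66,"ty":0.96,"tz":-0.1,"rx":0.0,"ry":0.0,"rz":-0.2,"grip":-1.0},
])

```text
clock: 1.32
tcp_pos: [0.2485, -0.6141, 0.2293]
orientation: [3.099, 0.511, -0.002]
contact_force: [0.1, 0.6, 0.2]
grip_width: 0.0853
```

Call:
drive_tool([
  {"tx":0.66,"ty":0.96,"tz":-0.1,"rx":0,"ry":0,"rz":-0.2,"grip":-1},
  {"tx":0.66,"ty":0.96,"tz":-0.1,"rx":0,"ry":0,"rz":-0.2,"grip":-1},
  {"tx":0.66,"ty":0.96,"tz":-0.1,"rx":0,"ry":0,"rz":-0.2,"grip":-1},
  {"tx":0.66,"ty":0.96,"tz":-0.1,"rx":0,"ry":0,"rz":-0.2,"grip":-1},
  {"tx":0.66,"ty":0.96,"tz":-0.1,"rx":0,"ry":0,"rz":-0.2,"grip":-1},
  {"tx":0.66,"ty":0.96,"tz":-0.1,"rx":0,"ry":0,"rz":-0.2,"grip":-1},
  {"tx":0.66,"ty":0.96,"tz":-0.1,"rx":0,"ry":0,"rz":-0.2,"grip":-1},
  {"tx":0.66,"ty":0.96,"tz":-0.1,"rx":0,"ry":0,"rz":-0.2,"grip":-1},
  {"tx":0.66,"ty":0.96,"tz":-0.1,"rx":0,"ry":0,"rz":-0.2,"grip":-1},
])

```text
clock: 2.45
tcp_pos: [0.3695, -0.4394, 0.2114]
orientation: [3.139, 0.123, 0.0]
contact_force: [0.6, -1.1, -1.5]
grip_width: 0.0854
```

Call:
drive_tool([
  {"tx":0.65,"ty":0.95,"tz":-0.3,"rx":0,"ry":0,"rz":0,"grip":-1},
  {"tx":0.65,"ty":0.95,"tz":-0.3,"rx":0,"ry":0,"rz":0,"grip":-1},
  {"tx":0.65,"ty":0.95,"tz":-0.3,"rx":0,"ry":0,"rz":0,"grip":-1},
  {"tx":0.65,"ty":0.95,"tz":-0.3,"rx":0,"ry":0,"rz":0,"grip":-1},
  {"tx":0.65,"ty":0.95,"tz":-0.3,"rx":0,"ry":0,"rz":0,"grip":-1},
  {"tx":0.65,"ty":0.95,"tz":-0.3,"rx":0,"ry":0,"rz":0,"grip":-1},
  {"tx":0.65,"ty":0.95,"tz":-0.3,"rx":0,"ry":0,"rz":0,"grip":-1},
  {"tx":0.65,"ty":0.95,"tz":-0.3,"rx":0,"ry":0,"rz":0,"grip":-1},
  {"tx":0,"ty":0,"tz":0,"rx":0,"ry":0,"rz":0,"grip":-1},
])

```text
clock: 3.58
tcp_pos: [0.474, -0.2861, 0.163]
orientation: [-3.138, -0.131, 0.0]
contact_force: [-0.2, 0.0, -0.8]
grip_width: 0.0854
```

Run:
```python
from bench import status, eyes
import cv2,numpy as np
from h import *
from scipy.spatial.transform import Rotation as R
o=status.get_obs(); f=eyes.grab_frame("wrist"); cv2.imwrite("pics/w1.png",f["frame"])
T=np.eye(4);T[:3,:3]=R.from_rotvec(o["orientation"]).as_matrix();T[:3,3]=o["tcp_pos"]
P=cloud(f,T@np.array(f["T_tool_cam"])); np.savez("w1.npz",P=P,fr=f["frame"])
print(o["tcp_pos"],T[:3,:2].T)
Q=P.reshape(-1,3); c=np.array([.474,-.286])
m=(np.hypot(*(Q[:,:2]-c).T)<.07)&(Q[:,2]>.01)&(Q[:,2]<.064); q=Q[m];print(len(q),q.min(0),q.max(0),circ(q[:,:2],.029))
m=(np.hypot(*(Q[:,:2]-c).T)<.065)&(Q[:,2]>.07)&(Q[:,2]<.1); q=Q[m];print(len(q),q.min(0),q.max(0))
d=q[:,:2]-c; s=(np.hypot(*d.T)>.034)&(d[:,0]<0); print(s.sum(),np.degrees(np.arctan2(-d[s,1],-d[s,0])).mean(), q[s][np.argsort(q[s][:,0])][:5])
```

```text
[ 0.47400332 -0.28612289  0.16300927] [[ 9.96545201e-01  8.30521634e-02  1.94958124e-05]
 [ 8.30521414e-02 -9.96544704e-01 -9.97687837e-04]]
464 [ 0.48475965 -0.30881783  0.01010228] [ 0.50437692 -0.25739125  0.06376842] [ 0.47501033 -0.28460799]
2208 [ 0.42683368 -0.30551443  0.07000302] [ 0.49854353 -0.26362577  0.08821307]
187 7.205585222313702 [[ 0.42683368 -0.29117189  0.08480677]
 [ 0.42742416 -0.29195152  0.08575231]
 [ 0.42799542 -0.2902271   0.08534319]
 [ 0.42801107 -0.28938661  0.08550106]
 [ 0.42854276 -0.2943666   0.08570259]]
```

View pics/w1.png

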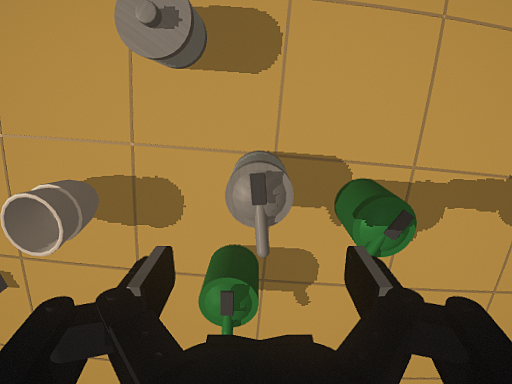

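Call:
drive_tool([
  {"tx":0.03,"ty":0.03,"tz":-0.9,"rx":0,"ry":0,"rz":0.2,"grip":-1},
  {"tx":0,"ty":0,"tz":-0.9,"rx":0,"ry":0,"rz":0,"grip":-1},
  {"tx":0,"ty":0,"tz":-0.9,"rx":0,"ry":0,"rz":0,"grip":-1},
  {"tx":0,"ty":0,"tz":-0.9,"rx":0,"ry":0,"rz":0,"grip":-1},
  {"tx":0,"ty":0,"tz":-0.9,"rx":0,"ry":0,"rz":0,"grip":-1},
  {"tx":0,"ty":0,"tz":-0.9,"rx":0,"ry":0,"rz":0,"grip":-1},
  {"tx":0,"ty":0,"tz":-0.9,"rx":0,"ry":0,"rz":0,"grip":-1},
  {"tx":0,"ty":0,"tz":-0.7,"rx":0,"ry":0,"rz":0,"grip":-1},
  {"tx":0,"ty":0,"tz":0,"rx":0,"ry":0,"rz":0,"grip":-1},
])

```text
clock: 4.75
tcp_pos: [0.4729, -0.287, 0.0221]
orientation: [-3.136, -0.169, 0.003]
contact_force: [-0.5, 0.7, 0.6]
grip_width: 0.0854
```

Call:
drive_tool([
  {"tx":0.07,"ty":0.07,"tz":-0.1,"rx":0,"ry":0,"rz":0,"grip":-1},
  {"tx":0,"ty":0,"tz":0,"rx":0,"ry":0,"rz":0,"grip":1},
  {"tx":0,"ty":0,"tz":0,"rx":0,"ry":0,"rz":0,"grip":1},
  {"tx":0,"ty":0,"tz":0,"rx":0,"ry":0,"rz":0,"grip":1},
  {"tx":0,"ty":0,"tz":0,"rx":0,"ry":0,"rz":0,"grip":1},
  {"tx":0,"ty":0,"tz":0,"rx":0,"ry":0,"rz":0,"grip":1},
  {"tx":0,"ty":0,"tz":0,"rx":0,"ry":0,"rz":0,"grip":1},
  {"tx":0,"ty":0,"tz":0,"rx":0,"ry":0,"rz":0,"grip":1},
], grip_force=60)

```text
clock: 5.75
tcp_pos: [0.4756, -0.2861, 0.0221]
orientation: [3.137, 0.169, 0.002]
contact_force: [-0.1, 1.1, 6.1]
grip_width: 0.0567
```

Call:
drive_tool([
  {"tx":0,"ty":0,"tz":0.3,"rx":0,"ry":0,"rz":0,"grip":1},
  {"tx":0,"ty":0,"tz":0.6,"rx":0,"ry":0,"rz":0,"grip":1},
  {"tx":0,"ty":0,"tz":0.9,"rx":0,"ry":0,"rz":0,"grip":1},
  {"tx":0,"ty":0,"tz":0.9,"rx":0,"ry":0,"rz":0,"grip":1},
  {"tx":0,"ty":0,"tz":0.9,"rx":0,"ry":0,"rz":0,"grip":1},
  {"tx":0,"ty":0,"tz":0.9,"rx":0,"ry":0,"rz":0,"grip":1},
  {"tx":0,"ty":0,"tz":0.7,"rx":0,"ry":0,"rz":0,"grip":1},
  {"tx":0,"ty":0,"tz":0.4,"rx":0,"ry":0,"rz":0,"grip":1},
  {"tx":0,"ty":0,"tz":0,"rx":0,"ry":0,"rz":0,"grip":1},
])

```text
clock: 6.88
tcp_pos: [0.4753, -0.2861, 0.1338]
orientation: [3.137, 0.169, 0.001]
contact_force: [0.2, 0.2, -2.8]
grip_width: 0.0569
```

```bash
cat > look.py <<'E'
import sys
from bench import status, eyes
import cv2,numpy as np
from h import *
from scipy.spatial.transform import Rotation as R
n,out=sys.argv[1:3]
o=status.get_obs(); f=eyes.grab_frame(n); cv2.imwrite(f"pics/{out}.png",f["frame"])
T=np.eye(4);T[:3,:3]=R.from_rotvec(o["orientation"]).as_matrix();T[:3,3]=o["tcp_pos"]
P=cloud(f,T@np.array(f["T_tool_cam"]) if n=="wrist" else None); np.savez(out+".npz",P=P,fr=f["frame"],T=T)
print({k:np.round(o[k],4).tolist() for k in ("clock","tcp_pos","contact_force","grip_width")},"tool yaw",np.degrees(np.arctan2(T[1,0],T[0,0])).round(2),"toolz",T[:3,2].round(4))
E
python3 look.py side s2; python3 look.py wrist w2
```

```text
{'clock': 6.875, 'tcp_pos': [0.4753, -0.2861, 0.1338], 'contact_force': [0.153, 0.1876, -2.7653], 'grip_width': 0.0569} tool yaw 6.16 toolz [ 7.e-04 -4.e-04 -1.e+00]
{'clock': 6.925, 'tcp_pos': [0.4749, -0.286, 0.1332], 'contact_force': [-0.6839, 0.4636, -2.4588], 'grip_width': 0.0572} tool yaw 6.16 toolz [-2.e-04  1.e-04 -1.e+00]
```

View pics/s2.png

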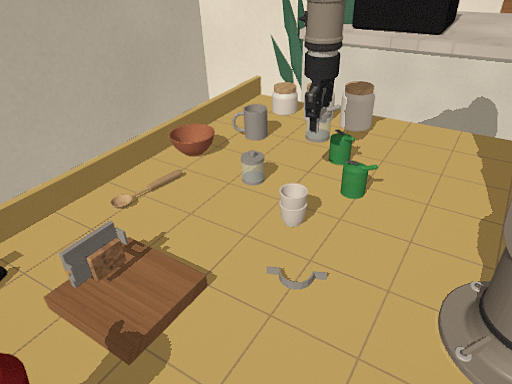

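View pics/w2.png

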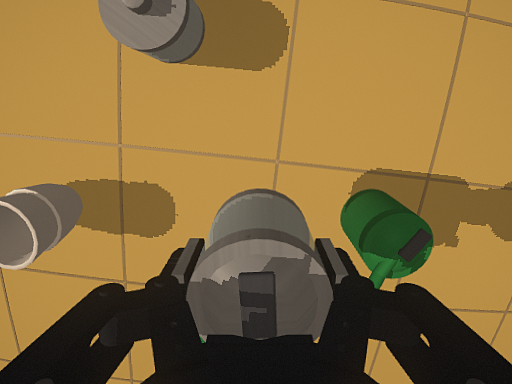

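Call:
drive_tool([
  {"tx":0.1,"ty":0.4,"tz":0,"rx":0,"ry":0,"rz":-0.1,"grip":1},
  {"tx":0.16,"ty":0.8,"tz":0,"rx":0,"ry":0,"rz":-0.1,"grip":1},
  {"tx":0.16,"ty":1,"tz":0,"rx":0,"ry":0,"rz":-0.1,"grip":1},
  {"tx":0.16,"ty":1,"tz":0,"rx":0,"ry":0,"rz":-0.1,"grip":1},
  {"tx":0.16,"ty":1,"tz":0,"rx":0,"ry":0,"rz":-0.1,"grip":1},
  {"tx":0.16,"ty":1,"tz":0,"rx":0,"ry":0,"rz":-0.1,"grip":1},
  {"tx":0.16,"ty":1,"tz":0,"rx":0,"ry":0,"rz":-0.1,"grip":1},
  {"tx":0.16,"ty":1,"tz":0,"rx":0,"ry":0,"rz":-0.1,"grip":1},
  {"tx":0.16,"ty":1,"tz":0,"rx":0,"ry":0,"rz":-0.1,"grip":1},
  {"tx":0.16,"ty":1,"tz":0,"rx":0,"ry":0,"rz":0,"grip":1},
])

```text
clock: 8.22
tcp_pos: [0.5056, -0.1006, 0.1328]
orientation: [-3.141, 0.029, 0.001]
contact_force: [-0.2, 0.3, -2.5]
grip_width: 0.057
```

Call:
drive_tool([
  {"tx":0.16,"ty":1,"tz":0,"rx":0,"ry":0,"rz":0,"grip":1},
  {"tx":0.16,"ty":1,"tz":0,"rx":0,"ry":0,"rz":0,"grip":1},
  {"tx":0.16,"ty":1,"tz":0,"rx":0,"ry":0,"rz":0,"grip":1},
  {"tx":0.16,"ty":1,"tz":0,"rx":0,"ry":0,"rz":0,"grip":1},
  {"tx":0.16,"ty":1,"tz":0,"rx":0,"ry":0,"rz":0,"grip":1},
  {"tx":0.16,"ty":1,"tz":0,"rx":0,"ry":0,"rz":0,"grip":1},
  {"tx":0.16,"ty":1,"tz":0,"rx":0,"ry":0,"rz":0,"grip":1},
  {"tx":0.16,"ty":1,"tz":0,"rx":0,"ry":0,"rz":0,"grip":1},
  {"tx":0.16,"ty":1,"tz":0,"rx":0,"ry":0,"rz":0,"grip":1},
  {"tx":0.16,"ty":1,"tz":0,"rx":0,"ry":0,"rz":0,"grip":1},
])

```text
clock: 9.48
tcp_pos: [0.5374, 0.0992, 0.1329]
orientation: [3.141, -0.028, -0.001]
contact_force: [-1.1, -0.4, -3.5]
grip_width: 0.057
```

Call:
drive_tool([
  {"tx":0.16,"ty":1,"tz":0,"rx":0,"ry":0,"rz":0,"grip":1},
  {"tx":0.16,"ty":1,"tz":0,"rx":0,"ry":0,"rz":0,"grip":1},
  {"tx":0.16,"ty":1,"tz":0,"rx":0,"ry":0,"rz":0,"grip":1},
  {"tx":0.16,"ty":1,"tz":0,"rx":0,"ry":0,"rz":0,"grip":1},
  {"tx":0.16,"ty":1,"tz":0,"rx":0,"ry":0,"rz":0,"grip":1},
  {"tx":0.1,"ty":0.8,"tz":0,"rx":0,"ry":0,"rz":0,"grip":1},
  {"tx":0.1,"ty":0.4,"tz":0,"rx":0,"ry":0,"rz":0,"grip":1},
  {"tx":0,"ty":0,"tz":0,"rx":0,"ry":0,"rz":0,"grip":1},
  {"tx":0,"ty":0,"tz":0,"rx":0,"ry":0,"rz":0,"grip":1},
])

```text
clock: 10.6
tcp_pos: [0.5579, 0.2209, 0.1332]
orientation: [3.141, -0.03, -0.0]
contact_force: [-1.0, -0.1, -3.2]
grip_width: 0.0566
```

```bash
python3 look.py side s3; python3 look.py wrist w3; python3 look.py top t3
python3 - <<'E'
import cv2,numpy as np
s=cv2.imread("pics/s3.png");w=cv2.imread("pics/w3.png");t=cv2.imread("pics/t3.png")
t=cv2.resize(t[80:240,60:273],(512,384),interpolation=cv2.INTER_CUBIC)
cv2.imwrite("pics/c3.png",cv2.resize(np.hstack([s,t]),(800,300)))
E
```

```text
{'clock': 10.6, 'tcp_pos': [0.5579, 0.2209, 0.1332], 'contact_force': [-1.0111, -0.1209, -3.1646], 'grip_width': 0.0566} tool yaw -1.11 toolz [-2.e-04 -9.e-04 -1.e+00]
{'clock': 10.65, 'tcp_pos': [0.5579, 0.2208, 0.1332], 'contact_force': [-0.4249, -0.2037, -2.9184], 'grip_width': 0.0568} tool yaw -1.12 toolz [-1.e-04 -7.e-04 -1.e+00]
{'clock': 10.7, 'tcp_pos': [0.5579, 0.2209, 0.1333], 'contact_force': [-0.3651, -1.1243, -3.2892], 'grip_width': 0.0571} tool yaw -1.12 toolz [-2.e-04 -7.e-04 -1.e+00]
```

View pics/c3.png

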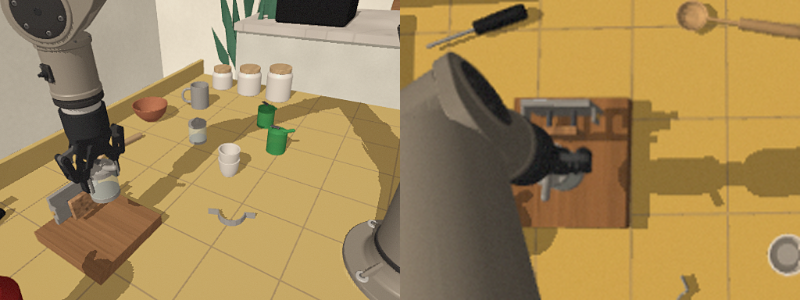

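View pics/w3.png

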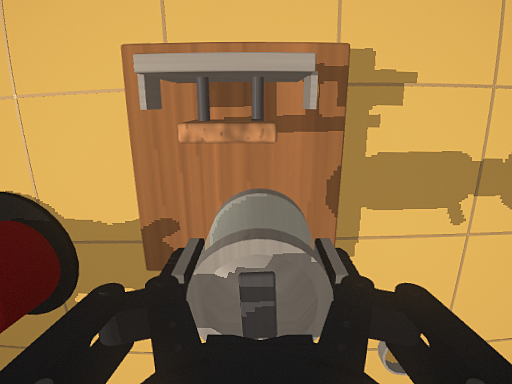

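Run:
```python
import numpy as np,cv2
d=np.load("w3.npz");P=d["P"];T=d["T"];fr=d["fr"].astype(int)
x,y,z=P[...,0],P[...,1],P[...,2]
from h import circ
# upright top
def rect(m,n):
    q=P[m];r=cv2.minAreaRect((q[:,:2]*1000).astype(np.float32));print(n,len(q),np.round(r[0],1),np.round(r[1],1),round(r[2],2),np.median(q[:,2]).round(4));return q
# upright top
m=(z>.099)&(z<.112)&(y>.17)&(y<.32)&(x>.6)&(x<.7); rect(m,"uptop")
m=(z>.085)&(z<.102)&(x>.6)&(x<.63)&(abs(y-.24)<.045)
q=rect(m,"padtop")
# edges of pad sides per column
m=(z>.05)&(x>.6)&(x<.63)&(abs(y-.24)<.045); q=rect(m,"pad all")
print("pad y range",np.percentile(q[:,1],[.5,99.5]))
# front edge of pad: for y-bins min x
yy=np.arange(.216,.266,.005);fx=[np.percentile(q[abs(q[:,1]-a)<.003][:,0],3) for a in yy];k=np.polyfit(yy,fx,1);print("front",np.round(fx,4),"yaw",-np.degrees(np.arctan(k[0])))
# upright face line
m=(z>.06)&(z<.098)&(x>.635)&(x<.66)&(abs(y-.24)<.045);q=P[m];
if len(q)>20:k=np.polyfit(q[:,1],q[:,0],1);print("upface",len(q),np.median(q[:,0]),"yaw",-np.degrees(np.arctan(k[0])))
# step edges
m=(z>.024)&(z<.036)&(x>.45)&(x<.7)&(y>.1)&(y<.36);q=P[m]
for s,f in (("ymin",np.nanmin),("ymax",np.nanmax)):
    xs=np.arange(.60,.67,.005) if s=="ymin" else np.arange(.58,.67,.005);e=[f(q[abs(q[:,0]-a)<.003][:,1]) for a in xs];k=np.polyfit(xs-.58,e,1);print(s,"at x=.58",k[1].round(4),"yaw",np.degrees(np.arctan(k[0])).round(2))
print("step xmax",np.percentile(q[:,0],99.8))
# jar side
m=(z>.125)&(z<.17)&(x>.57)&(x<.6)&(abs(y-.22)<.022);q=P[m];print("jar",len(q),circ(q[:,:2],.029))
# lever: dark pixels
g=fr.sum(-1);mm=(g<290)&(np.arange(384)[:,None]>262)&(np.arange(384)[:,None]<335)&(abs(np.arange(512)-258)<32)
v,u=np.nonzero(mm);print(len(v),cv2.minAreaRect(np.stack([u,v],1).astype(np.float32)))
q=P[mm&np.isfinite(z)];k=np.polyfit(q[:,0],q[:,1],1);print("lever",q.mean(0),"yaw",np.degrees(np.arctan(k[0])), cv2.minAreaRect((q[:,:2]*1000).astype(np.float32)))
```

```text
uptop 3696 [641.3 239.6] [100.4  39.5] 89.02 0.1048
padtop 2057 [617.1 240.1] [59.9 11.8] 88.84 0.0968
pad all 2458 [620.7 240.1] [60.  19.2] 89.08 0.0966
pad y range [0.21079952 0.26952765]
front [0.6109 0.6113 0.6111 0.6112 0.6112 0.6113 0.6116 0.6116 0.6118 0.6118
 0.612 ] yaw -1.0998652100371356
upface 1418 0.6502384449060471 yaw -1.1682924318517625
ymin at x=.58 0.1513 yaw -1.2
ymax at x=.58 0.3304 yaw -0.89
step xmax 0.6811693723165955
jar 2949 [0.55736472 0.22185406]
3163 ((258.0, 298.5), (71.0, 62.0), 90.0)
lever [0.56669487 0.22195763 0.19104956] yaw 0.6904939163097573 ((565.1127319335938, 222.67140197753906), (32.10242462158203, 23.76056671142578), 0.0050140307284891605)
```

Run:
```python
import numpy as np,cv2
d=np.load("w3.npz");P=d["P"];a=d["fr"]
cv2.imwrite("pics/lev.png",cv2.resize(a[180:345,170:350],None,fx=4,fy=4,interpolation=cv2.INTER_CUBIC)[:600])
g=a.astype(int).sum(-1)
xs=[];L=[];Rr=[]
for v in range(272,334,2):
    row=g[v,225:292]; gr=np.diff(row); l=225+np.argmin(gr[:33])+.5; r_=225+33+np.argmax(gr[33:])+.5
    print(v,l,r_,P[v,int(l)+2].round(4),P[v,int(r_)-2].round(4))
```

```text
272 228.5 273.5 [0.5737 0.2325 0.1805] [0.5799 0.2177 0.1909]
274 227.5 274.5 [0.5734 0.2328 0.1813] [0.5805 0.2175 0.1931]
276 226.5 274.5 [0.5733 0.2331 0.1825] [0.5802 0.2175 0.1939]
278 237.5 275.5 [0.5789 0.2282 0.1926] [0.5788 0.2172 0.1928]
280 237.5 275.5 [0.5788 0.2281 0.1937] [0.5785 0.2172 0.1935]
282 238.5 275.5 [0.578  0.2279 0.1936] [0.5782 0.2172 0.1941]
284 238.5 275.5 [0.5775 0.2278 0.194 ] [0.5765 0.2172 0.1927]
286 238.5 275.5 [0.576  0.228  0.1929] [0.5755 0.2172 0.1924]
288 238.5 275.5 [0.5752 0.228  0.1928] [0.5752 0.2172 0.1931]
290 238.5 275.5 [0.5744 0.228  0.1928] [0.575  0.2172 0.1939]
292 239.5 275.5 [0.5733 0.2278 0.1924] [0.5736 0.2172 0.193 ]
294 239.5 275.5 [0.5734 0.2277 0.1936] [0.5729 0.2172 0.1932]
296 239.5 275.5 [0.5727 0.2277 0.1936] [0.5725 0.2172 0.1937]
298 239.5 275.5 [0.5721 0.2277 0.1939] [0.572  0.2173 0.1941]
300 239.5 275.5 [0.5711 0.2278 0.1937] [0.5712 0.2172 0.194 ]
302 239.5 275.5 [0.5699 0.2279 0.1931] [0.57   0.2172 0.1935]
304 239.5 275.5 [0.5683 0.228  0.1921] [0.5692 0.2172 0.1935]
306 239.5 275.5 [0.5679 0.228  0.1926] [0.5682 0.2172 0.1932]
308 254.5 275.5 [0.5669 0.2229 0.1925] [0.5677 0.2172 0.1936]
310 254.5 275.5 [0.5672 0.2229 0.1939] [0.5668 0.2172 0.1936]
312 245.5 276.5 [0.5661 0.226  0.1935] [0.5664 0.2169 0.1941]
314 245.5 275.5 [0.565  0.226  0.1932] [0.5648 0.2172 0.1931]
316 240.5 275.5 [0.5647 0.2277 0.1938] [0.5644 0.2173 0.1937]
318 241.5 276.5 [0.5642 0.2274 0.1942] [0.5631 0.2169 0.1931]
320 241.5 276.5 [0.5625 0.2275 0.1931] [0.5626 0.2169 0.1935]
322 241.5 276.5 [0.5618 0.2275 0.1933] [0.5618 0.2169 0.1935]
324 241.5 276.5 [0.5605 0.2276 0.1928] [0.5609 0.2169 0.1934]
326 241.5 276.5 [0.5597 0.2276 0.1928] [0.56   0.2169 0.1934]
328 241.5 276.5 [0.5588 0.2276 0.1929] [0.5589 0.2169 0.1932]
330 242.5 276.5 [0.558  0.2273 0.1929] [0.5586 0.2169 0.1939]
332 242.5 276.5 [0.5574 0.2273 0.1933] [0.5572 0.2169 0.1933]
```

View pics/lev.png

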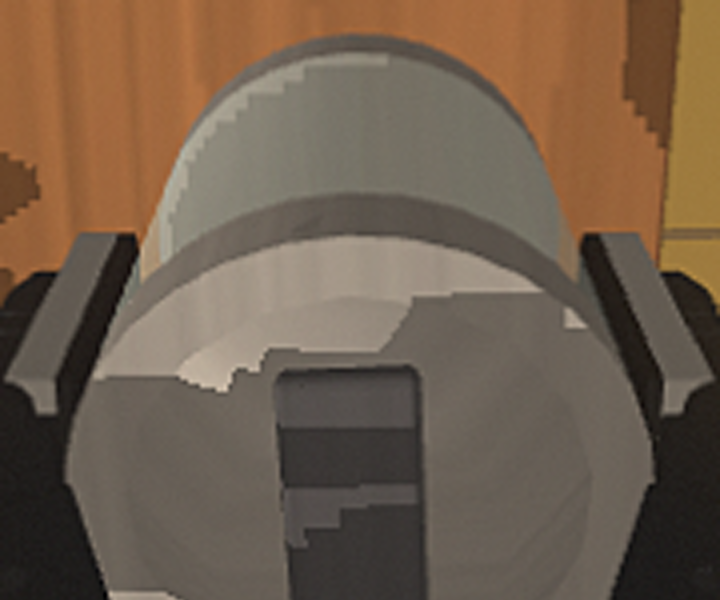

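Call:
drive_tool([
  {"tx":0,"ty":0.3,"tz":0,"rx":0,"ry":0,"rz":-0.1,"grip":1},
  {"tx":0,"ty":0.62,"tz":-0.4,"rx":0,"ry":0,"rz":-0.09,"grip":1},
  {"tx":0,"ty":0,"tz":-0.8,"rx":0,"ry":0,"rz":0,"grip":1},
  {"tx":0,"ty":0,"tz":-0.8,"rx":0,"ry":0,"rz":0,"grip":1},
  {"tx":0,"ty":0,"tz":-0.8,"rx":0,"ry":0,"rz":0,"grip":1},
  {"tx":0,"ty":0,"tz":-0.5,"rx":0,"ry":0,"rz":0,"grip":1},
  {"tx":0,"ty":0,"tz":-0.3,"rx":0,"ry":0,"rz":0,"grip":1},
  {"tx":0,"ty":0,"tz":-0.15,"rx":0,"ry":0,"rz":0,"grip":1},
  {"tx":0,"ty":0,"tz":0,"rx":0,"ry":0,"rz":0,"grip":1},
  {"tx":0,"ty":0,"tz":0,"rx":0,"ry":0,"rz":0,"grip":1},
])

```text
clock: 12.0
tcp_pos: [0.5582, 0.2405, 0.0588]
orientation: [-3.14, 0.07, -0.001]
contact_force: [0.3, 0.8, -2.7]
grip_width: 0.0569
```

Call:
drive_tool([
  {"tx":0,"ty":0,"tz":-0.2,"rx":0,"ry":0,"rz":0,"grip":1},
  {"tx":0,"ty":0,"tz":-0.05,"rx":0,"ry":0,"rz":0,"grip":1},
  {"tx":0,"ty":0,"tz":0,"rx":0,"ry":0,"rz":0,"grip":1},
])

```text
clock: 12.38
tcp_pos: [0.5577, 0.2403, 0.0532]
orientation: [3.141, -0.07, -0.0]
contact_force: [-0.0, 0.4, -3.3]
grip_width: 0.0572
```

Call:
drive_tool([
  {"tx":0,"ty":0,"tz":-0.05,"rx":0,"ry":0,"rz":0,"grip":1},
  {"tx":0,"ty":0,"tz":0,"rx":0,"ry":0,"rz":0,"grip":1},
])

```text
clock: 12.62
tcp_pos: [0.5578, 0.2404, 0.0523]
orientation: [3.141, -0.07, -0.0]
contact_force: [-0.4, 0.2, -3.3]
grip_width: 0.0568
```

Call:
drive_tool([
  {"tx":0,"ty":0,"tz":-0.04,"rx":0,"ry":0,"rz":0,"grip":1},
  {"tx":0,"ty":0,"tz":0,"rx":0,"ry":0,"rz":0,"grip":1},
])

```text
clock: 12.88
tcp_pos: [0.5579, 0.2404, 0.0522]
orientation: [3.141, -0.07, 0.0]
contact_force: [-2.3, -0.7, 4.9]
grip_width: 0.0567
```

Call:
drive_tool([
  {"tx":0,"ty":0,"tz":-0.04,"rx":0,"ry":0,"rz":0,"grip":1},
  {"tx":0,"ty":0,"tz":0,"rx":0,"ry":0,"rz":0,"grip":1},
])

```text
clock: 13.12
tcp_pos: [0.5579, 0.2404, 0.0521]
orientation: [3.141, -0.07, 0.001]
contact_force: [-5.4, -1.8, 11.9]
grip_width: 0.0571
```

Call:
drive_tool([
  {"tx":0,"ty":0,"tz":0.05,"rx":0,"ry":0,"rz":0,"grip":1},
  {"tx":0,"ty":0,"tz":0,"rx":0,"ry":0,"rz":0,"grip":1},
  {"tx":0,"ty":0,"tz":0,"rx":0,"ry":0,"rz":0,"grip":1},
])

```text
clock: 13.5
tcp_pos: [0.5579, 0.2404, 0.0522]
orientation: [3.141, -0.07, 0.0]
contact_force: [-4.0, -2.2, 6.3]
grip_width: 0.057
```

```bash
python3 look.py wrist w4; python3 look.py side s4
python3 - <<'E'
import cv2,numpy as np
s=cv2.imread("pics/s4.png")[190:350,30:243];w=cv2.imread("pics/w4.png")
cv2.imwrite("pics/c4.png",cv2.resize(np.hstack([cv2.resize(s,(512,384),interpolation=cv2.INTER_CUBIC),w]),(800,300)))
E
```

```text
{'clock': 13.5, 'tcp_pos': [0.5579, 0.2404, 0.0522], 'contact_force': [-4.0124, -2.2345, 6.3143], 'grip_width': 0.057} tool yaw -2.57 toolz [ 1.e-04 -0.e+00 -1.e+00]
{'clock': 13.55, 'tcp_pos': [0.5579, 0.2404, 0.0522], 'contact_force': [-3.0695, -1.3447, 6.026], 'grip_width': 0.0568} tool yaw -2.56 toolz [ 1.e-04 -1.e-04 -1.e+00]
```

View pics/c4.png

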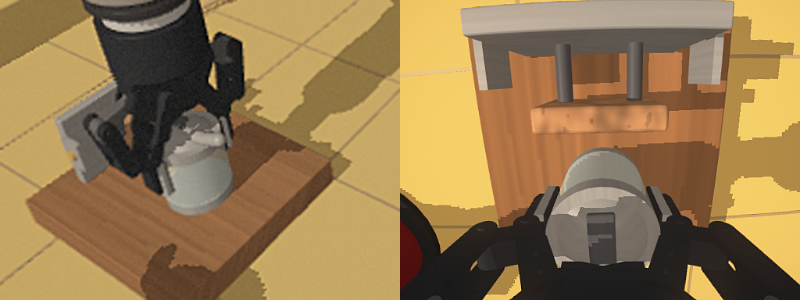

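```bash
cat > rel.py <<'E'
import numpy as np,sys
from h import circ
d=np.load(sys.argv[1]+".npz");P=d["P"];T=d["T"];tx,ty,tz=T[:3,3]
x,y,z=P[...,0],P[...,1],P[...,2]
m=(z>.088)&(z<.102)&(x>.6)&(x<.65)&(abs(y-.24)<.045);q=P[m]
print("pad y",np.percentile(q[:,1],[.5,99.5]).round(4),np.percentile(q[:,1],[.5,99.5]).mean().round(4))
yy=np.arange(.216,.266,.005);fx=[np.percentile(q[abs(q[:,1]-a)<.003][:,0],3) for a in yy];k=np.polyfit(yy-.24,fx,1);print("pad face x",k[1].round(4),"yaw",-np.degrees(np.arctan(k[0])).round(2))
for lo,hi in ((.035,.055),(.055,.075),(.075,.093)):
    m=(z>lo)&(z<hi)&(x>tx+.01)&(x<tx+.033)&(abs(y-ty)<.022);q=P[m]
    if len(q)>50: print("jar z",lo,len(q),circ(q[:,:2],.029).round(4))
a=d["fr"].astype(int).sum(-1);L=[]
E
python3 rel.py w4
```

```text
pad y [0.1981 0.2693] 0.2337
pad face x 0.6117 yaw -1.16
jar z 0.035 829 [0.5573 0.2414]
jar z 0.055 1224 [0.5573 0.2414]
jar z 0.075 1695 [0.5573 0.2415]
```

Call:
drive_tool([
  {"tx":0,"ty":0,"tz":0.03,"rx":0,"ry":0,"rz":0,"grip":1},
  {"tx":0.3,"ty":0,"tz":0,"rx":0,"ry":0,"rz":0,"grip":1},
  {"tx":0.3,"ty":0,"tz":0,"rx":0,"ry":0,"rz":0,"grip":1},
  {"tx":0,"ty":0,"tz":0,"rx":0,"ry":0,"rz":0,"grip":1},
])

```text
clock: 14.1
tcp_pos: [0.5701, 0.2408, 0.0522]
orientation: [-3.14, 0.07, -0.0]
contact_force: [-1.6, 0.5, 0.3]
grip_width: 0.0567
```

Call:
drive_tool([
  {"tx":0.25,"ty":-0.02,"tz":0,"rx":0,"ry":0,"rz":0,"grip":1},
  {"tx":0.25,"ty":-0.02,"tz":0,"rx":0,"ry":0,"rz":0,"grip":1},
  {"tx":0,"ty":0,"tz":0,"rx":0,"ry":0,"rz":0,"grip":1},
])

```text
clock: 14.48
tcp_pos: [0.5803, 0.2398, 0.0522]
orientation: [-3.14, 0.07, -0.001]
contact_force: [-1.5, 1.3, 0.1]
grip_width: 0.0569
```

Call:
drive_tool([
  {"tx":0.15,"ty":-0.01,"tz":0,"rx":0,"ry":0,"rz":0,"grip":1},
  {"tx":0.15,"ty":-0.01,"tz":0,"rx":0,"ry":0,"rz":0,"grip":1},
  {"tx":0,"ty":0,"tz":0,"rx":0,"ry":0,"rz":0,"grip":1},
  {"tx":0,"ty":0,"tz":0,"rx":0,"ry":0,"rz":0,"grip":1},
])

```text
clock: 14.98
tcp_pos: [0.5842, 0.2395, 0.0522]
orientation: [3.14, -0.069, -0.004]
contact_force: [-7.2, 1.4, 5.7]
grip_width: 0.057
```

Call:
drive_tool([
  {"tx":0.15,"ty":0,"tz":0,"rx":0,"ry":0,"rz":0,"grip":1},
  {"tx":0,"ty":0,"tz":0,"rx":0,"ry":0,"rz":0,"grip":1},
  {"tx":0,"ty":0,"tz":0,"rx":0,"ry":0,"rz":0,"grip":1},
])

```text
clock: 15.35
tcp_pos: [0.5865, 0.2394, 0.0523]
orientation: [3.14, -0.069, -0.006]
contact_force: [-9.3, -0.1, 8.6]
grip_width: 0.0568
```

```bash
python3 look.py wrist w5; python3 rel.py w5
```

```text
{'clock': 15.35, 'tcp_pos': [0.5865, 0.2394, 0.0523], 'contact_force': [-9.2777, -0.1111, 8.641], 'grip_width': 0.0568} tool yaw -2.51 toolz [-4.e-03 -9.e-04 -1.e+00]
pad y [0.2114 0.2777] 0.2446
pad face x 0.6019 yaw -0.16
jar z 0.075 461 [0.586  0.2406]
```

View pics/w5.png

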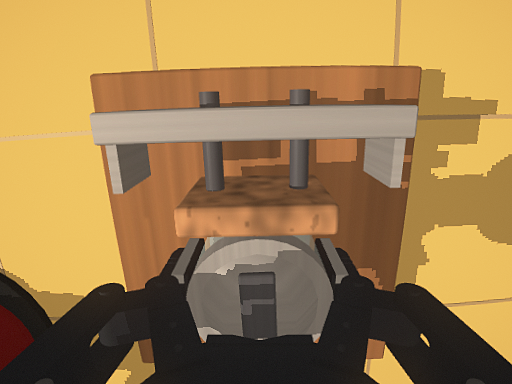

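Call:
drive_tool([
  {"tx":0,"ty":0,"tz":0.03,"rx":0,"ry":0,"rz":0,"grip":1},
  {"tx":0.1,"ty":0,"tz":0,"rx":0,"ry":0,"rz":0,"grip":1},
  {"tx":0,"ty":0,"tz":0,"rx":0,"ry":0,"rz":0,"grip":1},
  {"tx":0,"ty":0,"tz":0,"rx":0,"ry":0,"rz":0,"grip":1},
])

```text
clock: 15.9
tcp_pos: [0.5884, 0.2394, 0.0523]
orientation: [3.14, -0.069, -0.007]
contact_force: [-8.8, 0.7, 3.7]
grip_width: 0.0565
```

Call:
drive_tool([
  {"tx":0.1,"ty":0,"tz":0.01,"rx":0,"ry":0,"rz":0,"grip":1},
  {"tx":0.1,"ty":0,"tz":0,"rx":0,"ry":0,"rz":0,"grip":1},
  {"tx":0,"ty":0,"tz":0,"rx":0,"ry":0,"rz":0,"grip":1},
  {"tx":0,"ty":0,"tz":0,"rx":0,"ry":0,"rz":0,"grip":1},
])

```text
clock: 16.4
tcp_pos: [0.5918, 0.2393, 0.0523]
orientation: [3.139, -0.069, -0.008]
contact_force: [-9.5, 0.4, 4.7]
grip_width: 0.0567
```

```bash
python3 look.py side s6; python3 look.py wrist w6
python3 - <<'E'
import cv2,numpy as np
s=cv2.imread("pics/s6.png")[190:350,30:243];w=cv2.imread("pics/w6.png")
cv2.imwrite("pics/c6.png",cv2.resize(np.hstack([cv2.resize(s,(512,384),interpolation=cv2.INTER_CUBIC),w]),(800,300)))
P=np.load("w6.npz")["P"]
# pad: horizontal profile along the middle rows
for v in range(170,260,5): print(v,P[v,232].round(4),P[v,280].round(4))
E
```

```text
{'clock': 16.4, 'tcp_pos': [0.5918, 0.2393, 0.0523], 'contact_force': [-9.5119, 0.4116, 4.6908], 'grip_width': 0.0567} tool yaw -2.5 toolz [-0.0054 -0.0013 -1.    ]
{'clock': 16.45, 'tcp_pos': [0.5918, 0.2393, 0.0523], 'contact_force': [-9.88, 0.3107, 4.4366], 'grip_width': 0.0571} tool yaw -2.5 toolz [-0.0053 -0.0013 -1.    ]
170 [0.631  0.2544 0.0289] [0.6304 0.227  0.0312]
175 [0.6282 0.2546 0.0291] [0.6323 0.2284 0.0509]
180 [0.6329 0.2516 0.0595] [0.6324 0.2291 0.0614]
185 [0.6329 0.2508 0.0686] [0.6324 0.2297 0.07  ]
190 [0.6325 0.2502 0.0753] [0.6323 0.2302 0.0774]
195 [0.6326 0.2496 0.0826] [0.6321 0.2306 0.0837]
200 [0.6321 0.2492 0.0876] [0.6326 0.2311 0.0914]
205 [0.6325 0.2486 0.0945] [0.6319 0.2314 0.0948]
210 [0.6312 0.2485 0.0962] [0.6308 0.2316 0.097 ]
215 [0.6295 0.2486 0.0966] [0.629  0.2316 0.0972]
220 [0.6273 0.2488 0.096 ] [0.627  0.2316 0.097 ]
225 [0.626  0.2488 0.0974] [0.625  0.2317 0.0969]
230 [0.6238 0.249  0.0968] [0.6232 0.2317 0.0971]
235 [0.6216 0.2492 0.0963] [0.6211 0.2318 0.0969]
240 [0.619  0.2495 0.095 ] [0.6195 0.2318 0.0978]
245 [0.6177 0.2495 0.0966] [0.6171 0.2318 0.097 ]
250 [0.6168 0.2493 0.0987] [0.6159 0.232  0.0985]
255 [0.6142 0.2496 0.0978] [0.6127 0.2319 0.0964]
```

View pics/c6.png

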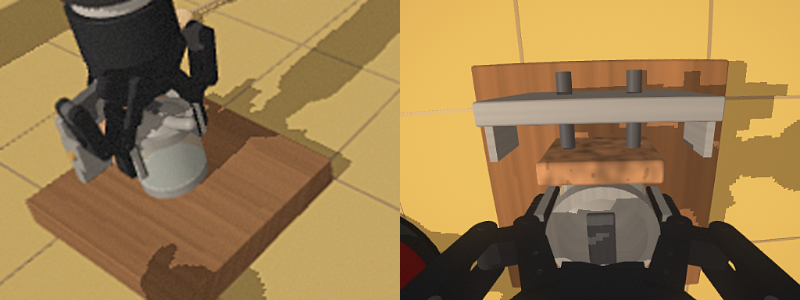

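Call:
drive_tool([
  {"tx":0.09,"ty":0,"tz":0.01,"rx":0,"ry":0,"rz":0,"grip":1},
  {"tx":0.08,"ty":0,"tz":0,"rx":0,"ry":0,"rz":0,"grip":1},
  {"tx":0,"ty":0,"tz":0,"rx":0,"ry":0,"rz":0,"grip":1},
  {"tx":0,"ty":0,"tz":0,"rx":0,"ry":0,"rz":0,"grip":1},
  {"tx":0,"ty":0,"tz":0,"rx":0,"ry":0,"rz":0,"grip":1},
])

```text
clock: 17.12
tcp_pos: [0.5946, 0.2393, 0.0523]
orientation: [3.139, -0.068, -0.01]
contact_force: [-11.1, 1.2, 5.2]
grip_width: 0.0572
```

```bash
python3 look.py side s7; python3 look.py wrist w7; python3 look.py top t7
python3 - <<'E'
import cv2,numpy as np
s=cv2.imread("pics/s7.png")[190:350,30:243];w=cv2.imread("pics/w7.png")
cv2.imwrite("pics/c7.png",cv2.resize(np.hstack([cv2.resize(s,(512,384),interpolation=cv2.INTER_CUBIC),w]),(800,300)))
P=np.load("w7.npz")["P"]
x,y,z=P[...,0],P[...,1],P[...,2]
q=P[(z>.06)&(z<.09)&(x>.62)&(x<.642)&(abs(y-.24)<.015)]; print("pad back",len(q),np.median(q[:,0]))
q=P[(z>.0945)&(z<.099)&(x>.622)&(x<.636)&(abs(y-.24)<.045)]; print("pad y",np.percentile(q[:,1],[1,99]),np.percentile(q[:,1],[1,99]).mean())
from h import circ
q=P[(z>.06)&(z<.098)&(x>.605)&(x<.626)&(abs(y-.24)<.02)];print(len(q))
a=np.load("w7.npz")["fr"].astype(int).sum(-1)
for v in range(278,334,6):
    gr=np.diff(a[v,225:292]);l=225+np.argmin(gr[:33]);r_=258+np.argmax(gr[33:]);print(v,l,r_,P[v,l+2].round(4),P[v,r_-2].round(4))
E
```

```text
{'clock': 17.125, 'tcp_pos': [0.5946, 0.2393, 0.0523], 'contact_force': [-11.0775, 1.1715, 5.1953], 'grip_width': 0.0572} tool yaw -2.49 toolz [-0.0065 -0.0017 -1.    ]
{'clock': 17.175, 'tcp_pos': [0.5946, 0.2392, 0.0523], 'contact_force': [-11.1497, -0.1177, 5.0921], 'grip_width': 0.0568} tool yaw -2.49 toolz [-0.0065 -0.0017 -1.    ]
{'clock': 17.225, 'tcp_pos': [0.5946, 0.2392, 0.0524], 'contact_force': [-11.3319, 1.2965, 5.6514], 'grip_width': 0.0571} tool yaw -2.49 toolz [-0.0064 -0.0017 -1.    ]
pad back 1536 0.6352213457712106
pad y [0.21139537 0.26888182] 0.24013859724015363
2592
278 237 274 [0.6159 0.2462 0.1112] [0.6161 0.2355 0.1123]
284 238 275 [0.6137 0.246  0.1114] [0.6132 0.2352 0.1113]
290 238 275 [0.6119 0.2461 0.1121] [0.6122 0.2353 0.1132]
296 239 275 [0.6096 0.2459 0.1122] [0.6089 0.2353 0.1118]
302 239 275 [0.6071 0.246  0.1121] [0.6063 0.2354 0.1116]
308 250 275 [0.6052 0.2424 0.1129] [0.6043 0.2354 0.1122]
314 240 275 [0.6024 0.246  0.1123] [0.6019 0.2355 0.1123]
320 241 276 [0.5995 0.2459 0.1119] [0.5988 0.2352 0.1116]
326 241 276 [0.5968 0.246  0.1118] [0.5972 0.2353 0.1127]
332 242 276 [0.5951 0.2457 0.1128] [0.5945 0.2354 0.1127]
```

View pics/c7.png

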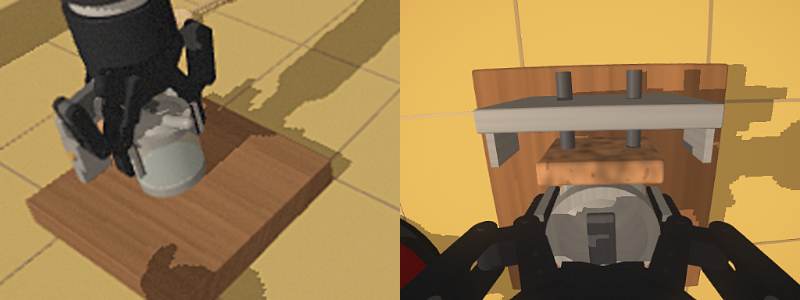

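View pics/t7.png

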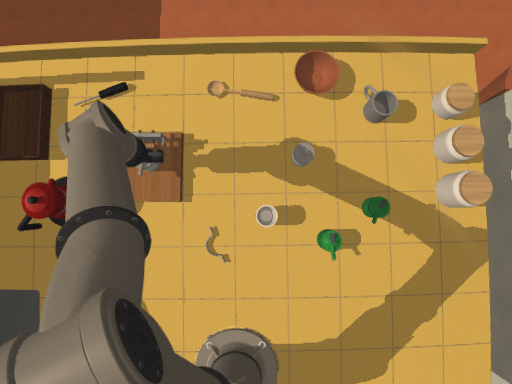

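Call:
drive_tool([
  {"tx":0,"ty":0,"tz":0,"rx":0,"ry":0,"rz":0,"grip":1},
  {"tx":0,"ty":0,"tz":0,"rx":0,"ry":0,"rz":0,"grip":1},
  {"tx":0,"ty":0,"tz":0,"rx":0,"ry":0,"rz":0,"grip":1},
  {"tx":0,"ty":0,"tz":0,"rx":0,"ry":0,"rz":0,"grip":1},
])

```text
clock: 17.77
tcp_pos: [0.5946, 0.2392, 0.0523]
orientation: [3.139, -0.068, -0.01]
contact_force: [-11.1, 1.7, 4.8]
grip_width: 0.0569
```

```bash
python3 -c "
from bench import workorder,status
o=status.get_obs();print(o['clock'],o['tcp_pos'],o['contact_force'])
print(workorder.hand_in())"
```

```text
17.775 [0.59461008 0.23919756 0.05230408] [-11.13020105   1.70090389   4.76598657]
the job is handed in; nothing more can be done
None
```

I picked up the grey sugar dispenser and stood it on the step about 25 mm clear of the pad, spout pointing away. I then slid it back onto the middle of the pad, and handed in at 17.8 s while still holding it there.

**Last checks:**
- **Pad:** it is sunk about 11.6 mm in the wrist camera and 11.5 mm by arm travel, so its push is about 6.6 N.
- **Force at the hand:** it reads about 11 N along the push. I take the other 4.5 N or so as the jar's friction on the step, a little above the top of the stated 1 to 4 N. The hand also presses the jar down on the step with roughly 5 N. Position and force held steady over the last half second.
- **Position:** the jar is about 0.6 mm off the pad's middle, upright to within about 0.4°. Its heading is about 1.5° off the holder's, though the camera only gives that to about 1°.
- **Other objects:** the top view shows the plain jar, the cups and both green look-alikes where they were.

**Disagreements:**
- An early side-camera reading of the pad's angle gave -2.9°, against about -1.1° from every later reading. I used -1.1°.
- My script's pad fit at first contact picked up the jar by mistake, so I measured the pad's back face instead.
- Putting the jar down briefly pressed about 15 N on the step. I eased that off before sliding.

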